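Isolate the sieve shaker and hold its hinge pin in place for the clip

ROBOT

A 6-joint arm with a two-finger parallel gripper is mounted at the origin on a cart in front of the work surface, level with it; the furniture and walls round the work are solid. World frame = base frame: x ahead of the robot, y to its left, z up, the work surface at z = 0. Lengths are in m, angles in rad, forces in N, time in s.
With the tool pointing down it reaches from about 0.375 to 0.9 m from the base axis. Payload 3.1 kg.
Tool frame: the origin (TCP) lies at the very end of the fingers, on their centre line; the grasp point (between the pads) lies 19 mm behind it (manip.tcp_to_grasp is the distance from the TCP to the grasp point, in m); z points along the fingers, y is the line along which they close (so a half turn about z gives the same grasp; the last joint's range is limited). The gripper opens to 85 mm and grips with 20 to 120 N. Pads are 22 mm wide; open, the fingers measure 114 mm over their backs; the gripper's body (76 mm by 85 mm) begins 54 mm behind the grasp point. The pads swing forward as they close: fully open they stand 13 mm farther back than shut.
Start: joints at [-1.313, 0.527, 1.433, -0, 1.181, -0.178], TCP at [0.264, -0.567, 0.231] pointing down, gripper open.
Joint ranges: [-3.08, 3.08], [-0.75, 2.2], [0.22, 2.44], [-1.43, 4.57], [0, 2.65], [-2.85, 2.85]. Speed limits (rad/s): [2.79, 2.79, 3.14, 3.14, 3.14, 3.14].

INTERFACE

Orientations are given as a unit quaternion [x, y, z, w].
In Python, from station import manip gives the robot as it stands. The module is installed in compiled form; this text tells all that it offers.
- The arm moves only by the tool step_arm, never from a script. Its argument "commands" is one flat list of numbers, 6 for each row, row after row: the shift along the tool's x, y, z in m, then the turn, a rotation vector about the tool's x, y, z in degrees. A call has exactly 10 rows; each row is the pose to reach, as a shift and turn from the pose commanded when the call began, along the tool's axes at that moment; what a row does not reach only later rows make up. A row lasts 1/10 s, in which the tool goes at most 50 mm and 8.59 degrees, less where a joint would pass 70% of its speed; a pose out of reach is approached as far as the arm can. A call with a gripper value outside its range is refused whole. "jaw" is the opening in per cent of the stroke, from 0 (shut) to 100 (fully open), set as the call begins (left out, the last holds). The fingers move at their own pace and stop on an object; "grip_force" is the grip in N (left out, the last holds). Time passes only in rows, so rows that repeat a pose let the fingers close, or fill a call up. It gives the time, the measured TCP pose, the force, the opening and the grip force at its end, in the units of the state.
- manip.sense(): the state, without advancing time (a new reading comes with each control period).
- manip.snapshot(name): name is "scene" or "top" or "wrist"; returns a dict with "pixels" (384x512x3 uint8, blue, green, red), "fx", "fy", "cx", "cy" (pixels), "k1" (the pictures are not rectified: a ray, as slopes to the right and down, at radius r is drawn at 1 + k1 r^2 times it, then the intrinsics apply), "R" (3x3) and "t" (3): a world point X has camera coordinates R X + t; the wrist camera has in their place "mount" (4x4, takes a point from camera to tool coordinates, whose origin is the TCP and whose axes are the flange's). Camera axes: x right, y down, z forward; pixel columns grow to the right and rows downward; lengths in m; the calibration is good to about 2 mm. A picture is of the moment at which its call begins: read the wrist's pose just before it. There is no depth.
- manip.sign_off(): hands the job in; it is judged then, once.
The state is a dict: "t": time; "q": joint angles; "qd": joint speeds; "tau": joint torques, N m; "tcp_pos": TCP position; "tool_rot": TCP orientation; "force": force on the tool from outside, world axes, zero at the start; "ft_torque": the same for the moment, N m; "finger_gap": opening from 0.0 (shut) to 1.0 (fully open); "gripper_force": force on a finger pad.
Only numpy, scipy, OpenCV 4.12 (cv2) and the standard library are available. Lean on these libraries where they do the work, as an engineer would, in place of code of your own. Each camera call takes 0.05 s, during which the arm holds its last target. There are 200 camera calls.

TASK

The sieve tray is back on the bench shaker and its hinge pin has to go in again. First turn the red isolator handle a quarter turn anticlockwise to OFF until it clicks over; then pick up the hinge pin by its flat head and push it from the right through the right-hand bush, the tray's eye and the left-hand bush, until its head is up against the right-hand bush and the grooved nose stands out on the left. Finish still gripping the pin there, steady, so that I can put the spring clip on; leave the tray seated and the other things on the table where they are.

Things in the scene. Friction and masses are not known exactly. Their poses are not given: they have to be found in the camera images.
- shaker: Bench sieve shaker, fixed: green housing 205 (x) x 236 (y) mm, deck top 84 mm high, grey switch pod on its left (92 x 88 mm, 82 mm high, centre at -50, +190 mm). Origin on the table under the housing; +x to the back, +y left. Two lugs (end radius 20 mm) in front hold brass bushes; hinge line along y at x = -155 mm, 110 mm above the table. Tray's front wall 60 mm behind it, rim 16 mm above it.
- near_bush (a point): Centre of the mouth of the right-hand brass bush, at its outer (right) face, where the pin goes in. Bush 20 mm long, bore 14 mm, mouth countersunk to 21 mm over its first 5 mm. Axes as the shaker's: the pin goes in along +y.
- far_bush (a point): Centre of the outer (left) face of the left-hand brass bush, where the pin's nose comes out, 100 mm along +y from near_bush. Same bush, 20 mm long, bore 14 mm, countersunk to 21 mm on the side that faces the other bush. Axes as the shaker's.
- sieve_tray: Loose aluminium sieve tray 190 x 200 x 42 mm (1.1 kg, some finds in it) seated between low rails on the shaker's deck with about 1 to 2 mm of play. Origin under its centre, axes as the shaker's. Its hinge eye (tube 50 mm long, bore 17 mm) hangs between the two bushes, in line with them.
- hinge_pin: Loose steel pin, 0.18 kg, lying flat on the table right of the shaker. Shaft 12 mm thick, 130 mm long, along +y; its last 12 mm taper to a 6 mm nose; clip groove 20 to 24 mm from the tip. Behind the shoulder a dark flat head 26 mm wide (x), 50 long (y), 12 thick (z), to be gripped across the 26 mm. Origin under the shoulder (where head meets shaft); axis 6 mm above it; z up.
- pin_nose (a point): Tip of the pin's nose, on its axis, 130 mm along +y from the shoulder.
- pin_shoulder (a point): On the pin's axis at the shoulder, the end of the head that stops against the right-hand bush.
- pin_tab (a point): Middle of the height and width of the pin's flat head, 30 mm behind the shoulder: the place to grip it.
- isolator (a joint): Angle of the red isolator handle on the pod's yellow plate: 0 = ON (bar along the shaker's x axis, white mark to the back), 1.571 = OFF, a quarter turn anticlockwise seen from above (bar along y, white mark to the left). Spring detents at both ends: about 0.2 N m to get it past half-way, then it snaps over by itself.
- isolator_grip (a point): On the handle's upright turning axis, 109 mm above the table, in the middle of the bar to grip. The bar is 14 mm thick, 56 mm long and 26 mm tall (its top 120 mm above the table, its round hub below it at 94 mm); x runs along the bar towards the white mark.
- spring_clip: Wire spring clip, 70 x 18 mm, 3 mm thick, lying on the table; to be left alone. Origin under its middle.
- calliper: Vernier caliper lying on the table in front, 75 x 224 x 13 mm; to be left alone. Origin under its middle.
- sherd: Large brown sherd, 51 x 116 x 18 mm, lying on the table left of the front; to be left alone. Origin under its middle.
- finds_dish: White dish with finds, 80 x 94 x 18 mm; to be left alone. Origin under its centre.

How it is judged:
On the way, in this order (a step that is already met when the one before it is completed fails the run):
1. the isolator is turned to OFF (value of joint isolator above 1.35 rad), for 0.2 s.
2. the pin's nose is through the right-hand bush (value of joint isolator above 1.35 rad and y of pin_nose in the frame of near_bush above 0.02 m and x of pin_nose in the frame of near_bush between -0.006 and 0.006 m and z of pin_nose in the frame of near_bush between -0.006 and 0.006 m), for 0.1 s.
3. the gripped pin spans both bushes, its head up against the right-hand one (value of joint isolator above 1.35 rad and y of pin_shoulder in the frame of near_bush between -0.007 and 0.004 m and x of pin_shoulder in the frame of near_bush between -0.003 and 0.003 m and z of pin_shoulder in the frame of near_bush between -0.003 and 0.003 m and x of pin_nose in the frame of far_bush between -0.003 and 0.003 m and z of pin_nose in the frame of far_bush between -0.003 and 0.003 m and y of pin_nose in the frame of far_bush above 0.022 m and angle between the y axis of hinge_pin and the y axis of shaker, either way round below 0.05 rad and contact force between the fingers and hinge_pin above 4 N and linear speed of hinge_pin below 0.01 m/s and x of the grasp point in the frame of hinge_pin between -0.015 and 0.015 m and y of the grasp point in the frame of hinge_pin between -0.055 and 0.005 m), for 0.2 s.
At the end, for the whole second after the job is handed in: Isolator OFF (over 1.35 rad); pin shoulder within 7 mm of the right-hand bush's face, nose at least 22 mm out of the left-hand bush, axis within 3 mm and 0.05 rad of the bushes' line; the fingers grip its head (over 4 N) and it is still (under 10 mm/s); sieve tray within 10 mm of its seat (all of step 3 and distance of sieve_tray from where it was at the start of the episode below 0.01 m); the arm keeps its last pose, push and grip.
It fails at once if the pin is pushed into a bush while the isolator is not yet off (value of joint isolator below 1.2 rad and (distance between pin_nose and near_bush below 0.008 m or distance between pin_nose and far_bush below 0.008 m)).
It fails at once if the sieve tray is knocked off its seat (moved over 15 mm) (distance of sieve_tray from where it was at the start of the episode above 0.015 m).
It fails at once if the clip, caliper, sherd or dish is disturbed (moved over 30 mm) (distance of any of spring_clip, calliper, sherd, finds_dish from where it was at the start of the episode above 0.03 m).
It also fails if it takes over 64 s, if anything falls off the work surface, if the arm or the gripper's body presses on something with over 40 N, if the wrist force passes 120 N, or if a joint passes its speed limit or range.

## Working session

There is one attempt and no reset: what is moved stays moved. The work goes in short steps, Python scripts to look and compute and a tool call to move; the robot and the scene stay as the last step left them, time stands still between calls to the robot, and variables do not carry over. Pictures are saved under pics/ and viewed, at most 10 in all, crops included, and the job is handed in when it is done.

Besides the shell and the picture viewer there is one more tool, called after "Request:" as name(argument=value, ...) on one line, values as JSON. step_arm: Moves the arm, as the interface text tells. Its arguments: {"type":"object","properties":{"commands":{"type":"array","items":{"type":"number"}},"jaw":{"type":"number"},"grip_force":{"type":"number"}},"required":["commands"]}

```bash
mkdir -p pics
cat > h.py <<'E'
import numpy as np, cv2, pickle
from station import manip
from scipy.spatial.transform import Rotation as Ro
def snap(name,fn):
    s=manip.sense(); d=dict(manip.snapshot(name)); d['s']=s
    if 'mount' in d:
        M=np.array(d['mount']); Rt=Ro.from_quat(s['tool_rot']).as_matrix()
        Rcw=Rt@M[:3,:3]; c=Rt@M[:3,3]+np.array(s['tcp_pos'])
    else:
        Rcw=np.array(d['R']).T; c=-Rcw@np.array(d['t'])
    d['Rcw']=Rcw; d['c']=c
    pickle.dump(d,open('pics/%s.pkl'%fn,'wb')); cv2.imwrite('pics/%s.png'%fn,d['pixels']); return d
def load(fn): return pickle.load(open('pics/%s.pkl'%fn,'rb'))
def ray(d,uv):
    K=np.array([[d['fx'],0,d['cx']],[0,d['fy'],d['cy']],[0,0,1.]])
    p=cv2.undistortPoints(np.array([[uv]],float),K,np.array([d['k1'],0,0,0.]))[0,0]
    v=d['Rcw']@np.array([p[0],p[1],1]); return d['c'],v/np.linalg.norm(v)
def onz(d,uv,z):
    c,v=ray(d,uv); return c+v*(z-c[2])/v[2]
def proj(d,X):
    p=d['Rcw'].T@(np.array(X)-d['c']); a=p[:2]/p[2]; a=a*(1+d['k1']*(a@a))
    return np.array([d['fx']*a[0]+d['cx'],d['fy']*a[1]+d['cy']])
def tri(obs):
    A=np.zeros((3,3));b=np.zeros(3)
    for d,uv in obs:
        c,v=ray(d,uv);P=np.eye(3)-np.outer(v,v);A+=P;b+=P@c
    return np.linalg.solve(A,b)
E
python3 - <<'E'
from h import *
for n in ['scene','top','wrist']:
    d=snap(n,n+'0'); print(n,d['c'].round(3),d['Rcw'][:,2].round(2),d['fx'],d['k1'])
print(manip.sense(), manip.tcp_to_grasp)
a=load('scene0')['pixels'];b=load('top0')['pixels']
E
```

```text
scene [ 1.149 -0.597  1.083] [-0.49  0.47 -0.73] 433.8873690431996 -0.05035495904294222
top [0.418 0.034 1.555] [ 0.07 -0.01 -1.  ] 419.06253818270727 -0.05147231643979138
wrist [ 0.333 -0.535  0.372] [-0.27 -0.12 -0.96] 310.6073704324717 -0.043612164154867364
{'t': 0.15, 'q': array([-1.31354058e+00,  5.28284961e-01,  1.43365676e+00, -6.01423550e-06,
        1.18139418e+00, -1.78502385e-01]), 'qd': array([ 0.00061662, -0.00244241, -0.00421532,  0.00039051, -0.00019714,
        0.00059795]), 'tau': array([ 1.52265102e-04, -4.42744875e+01, -1.78276134e+01, -2.04386938e-04,
        5.68676158e-03,  1.35382325e-05]), 'tcp_pos': array([ 0.26368665, -0.56601907,  0.23052303]), 'tool_rot': array([ 9.76357487e-01,  2.16160354e-01, -3.70916826e-05, -8.70840132e-04]), 'force': array([-0.2636312 ,  0.52964044, -0.82682457]), 'ft_torque': array([ 0.02997131, -0.01586287,  0.02894312]), 'gripper_force': 0.0, 'finger_gap': 0.9977449060113825} 0.0187
```

View pics/top0.png

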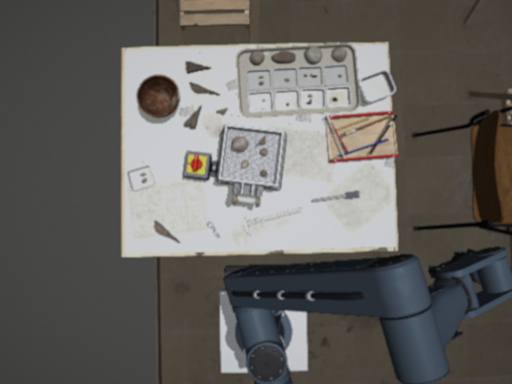

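View pics/scene0.png

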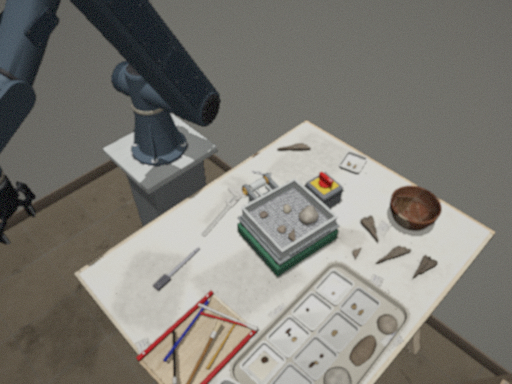

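The top view shows the red handle at (197,165), the hinge lugs at (230..258,200) and the pin from (312,200) at the nose to (358,195) at the head. The scene view shows the same layout: handle (325,180), bush lugs (247..267,185) and pin (160,282)-(200,250).

```bash
cat >> h.py <<'E'
def cent(d,lo,hi,roi=None):
    h=cv2.cvtColor(d['pixels'],cv2.COLOR_BGR2HSV); m=cv2.inRange(h,np.array(lo),np.array(hi))
    if lo[0]==0: m|=cv2.inRange(h,np.array([172,lo[1],lo[2]]),np.array([180,255,255]))
    if roi:
        r=np.zeros_like(m);x0,y0,x1,y1=roi;r[y0:y1,x0:x1]=255;m&=r
    n,l,st,c=cv2.connectedComponentsWithStats(m); i=1+np.argmax(st[1:,4]); return c[i],st[i],(l==i).astype(np.uint8)
def torel(target,quat=None):
    s=manip.sense();R=Ro.from_quat(s['tool_rot']).as_matrix();return R.T@(np.array(target)-s['tcp_pos'])
E
python3 - <<'E'
from h import *
t=load('top0');s=load('scene0')
a,st,m=cent(t,(0,130,90),(8,255,255),(180,145,215,185));print('red top',a,st)
b,st2,_=cent(s,(0,130,90),(8,255,255),(300,165,350,210));print('red sc',b,st2)
print(onz(t,a,.115),onz(s,b,.112),tri([(t,a),(s,b)]))
print('mark dir',st)
for n,z in [((312,200),.006),((358,195),.006)]: print(onz(t,n,z))
for n in [(160,282),(200,250)]: print(onz(s,n,.006))
for n in [(230,200),(258,200)]: print('lug',onz(t,n,.11))
for n in [(247,190),(267,180)]: print('lug s',onz(s,n,.11))
p=t['pixels'][110:260,150:380];cv2.imwrite('pics/c1.png',cv2.resize(p,None,fx=3.4,fy=3.4,interpolation=cv2.INTER_CUBIC))
print(Ro.from_quat(s['s']['tool_rot']).as_matrix().round(3))
E
```

```text
red top [195.89655172 163.86206897] [191 157  11  14  87]
red sc [324.37984496 180.40310078] [319 173  14  15 129]
[0.60505338 0.22320444 0.115     ] [0.61515617 0.21149514 0.112     ] [0.60695859 0.22515967 0.09631406]
mark dir [191 157  11  14  87]
[ 0.47493028 -0.19048382  0.006     ]
[ 0.48956486 -0.36261413  0.006     ]
[ 0.48841811 -0.34630722  0.006     ]
[ 0.48215756 -0.19392207  0.006     ]
lug [0.47753468 0.10778185 0.11      ]
lug [0.47536525 0.01118174 0.11      ]
lug s [0.47388767 0.01218988 0.11      ]
lug s [0.48671282 0.08636526 0.11      ]
[[ 0.907  0.422 -0.001]
 [ 0.422 -0.907  0.002]
 [ 0.    -0.002 -1.   ]]
```

View pics/c1.png

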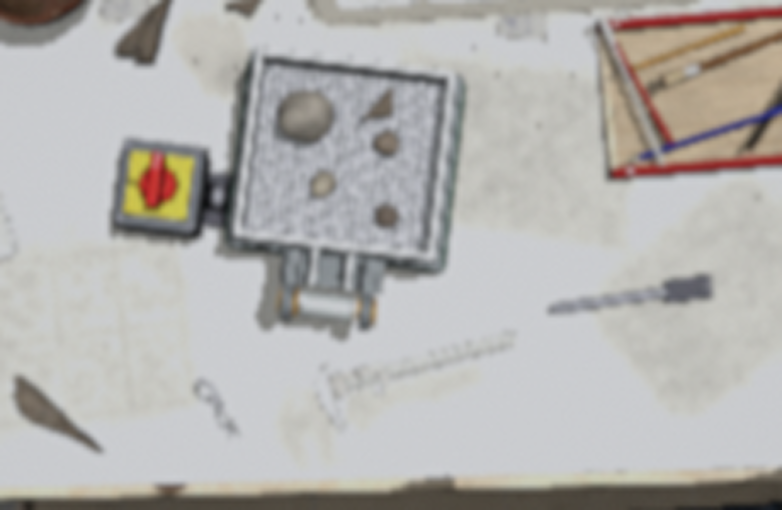

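The crop confirms it. The bar lies fore-aft at crop (157,180). The bushes are at (290,302) and (367,312), so the shaker yaw is about -0.12 rad. The pin runs from nose (550,308) to head (710,285). I'll move over the pin for a closer look on the way to the handle.

Request:
step_arm(commands=[0.008,-0.007,-0.002,0,0,0,0.033,-0.027,-0.008,0,0,0,0.069,-0.055,-0.017,0,0,0,0.107,-0.086,-0.027,0,0,0,0.146,-0.117,-0.037,0,0,0,0.184,-0.148,-0.047,0,0,0,0.22,-0.177,-0.056,0,0,0,0.25,-0.201,-0.064,0,0,0,0.27,-0.217,-0.069,0,0,0,0.275,-0.221,-0.07,0,0,0])

```text
t: 1.15
tcp_pos: [0.4205, -0.2469, 0.3021]
tool_rot: [0.976, 0.218, 0.0, 0.0]
force: [-0.3, 0.0, 0.0]
finger_gap: 0.998
gripper_force: 0.0
```

Run:
```python
from h import *
d=snap('wrist','w1');print(d['s']['tcp_pos'],d['s']['q'].round(2),d['c'])
print('pin nose,head px',proj(d,(.475,-.19,.006)),proj(d,(.4896,-.3626,.006)),'bush',proj(d,(.475,.01,.11)))
```

```text
[ 0.42053153 -0.24687834  0.30211423] [-0.76  0.25  1.68  0.    1.21  0.37] [ 0.48903692 -0.21503444  0.44367662]
pin nose,head px [237.27999951  95.72412784] [353.08815956 140.40118975] bush [45.681923    9.09470213]
```

View pics/w1.png

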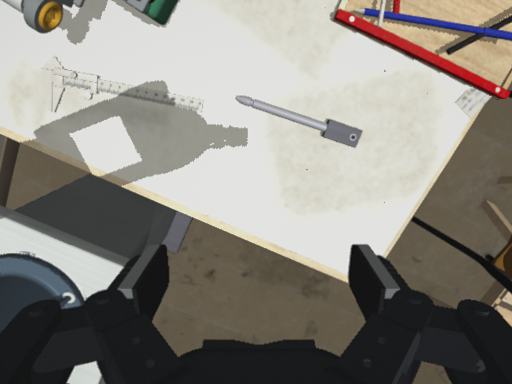

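The wrist view shows the pin clearly: nose (237,98), shoulder about (325,127), head end (361,137). The near bush mouth is at (50,15). Next I'll go to the handle.

Request:
step_arm(commands=[0.025,-0.026,0.003,0,0,2,0.06,-0.061,0.007,0,0,5,0.095,-0.097,0.011,0,0,9,0.13,-0.133,0.016,0,0,13,0.165,-0.169,0.02,0,0,17,0.2,-0.205,0.024,0,0,21,0.235,-0.241,0.028,0,0,25,0.27,-0.277,0.033,0,0,28,0.305,-0.313,0.038,0,0,31,0.33,-0.339,0.042,0,0,32])

```text
t: 2.2
tcp_pos: [0.5768, 0.1979, 0.2584]
tool_rot: [0.998, -0.062, -0.0, 0.0]
force: [0.3, -1.0, -0.8]
finger_gap: 1.002
gripper_force: 0.0
```

Run:
```python
from h import *
d=snap('wrist','w2');print(d['s']['tcp_pos'],d['s']['q'].round(2),d['c'])
print('handle px',proj(d,(.606,.218,.12)))
a,st,m=cent(d,(0,150,60),(8,255,255));print(a,st)
r=cv2.minAreaRect(max(cv2.findContours(m,0,2)[0],key=cv2.contourArea));print(r)
```

```text
[0.57681786 0.19793027 0.25841065] [ 0.15  0.48  1.44 -0.    1.22  1.84] [0.65208195 0.18843749 0.39988843]
handle px [232.29101646 150.30681188]
[227.7662861  144.22364003] [ 208  113   41   62 1489]
((228.48521423339844, 143.46450805664062), (58.307701110839844, 39.153846740722656), 67.38013458251953)
```

View pics/w2.png

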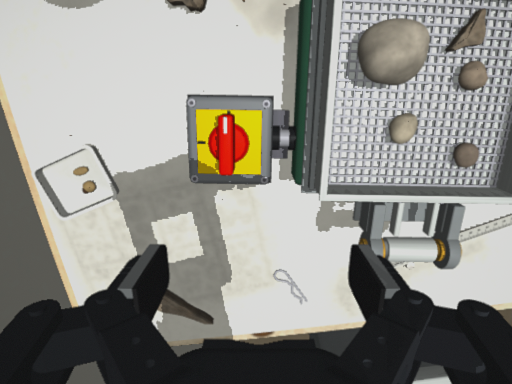

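The wrist view shows the bar from (227,114) to (227,175), aligned with the tool to about 1°. The bushes are at about (370,250) and (455,252), with the spring clip at (290,287).

Run:
```python
from h import *
d=load('w2');H=onz(d,(227,144.5),.12);print('handle',H)
print('phi',np.degrees(np.arctan2(*Ro.from_quat(d['s']['tool_rot']).as_matrix()[[1,0],0])))
a=onz(d,(227,115),.12);b=onz(d,(227,174),.12);print('bar yaw',np.degrees(np.arctan2(*(a-b)[[1,0]])),np.linalg.norm(a-b))
print('rel (z .098)',torel([H[0],H[1],.098]))
# tray outer front wall / housing edges for yaw
a=onz(d,(322,198),.126);print(a)
for p in [(362,238),(370,250),(446,252),(461,253)]: print(p,onz(d,p,.11))
w=load('w1');g=cv2.cvtColor(w['pixels'],cv2.COLOR_BGR2GRAY)
m=(g<175).astype(np.uint8);n,l,st,c=cv2.connectedComponentsWithStats(m);i=l[133,340];print(st[i])
ys,xs=np.where(l==i);P=np.array([onz(w,(x,y),.006)[:2] for x,y in zip(xs,ys)])
hm=np.where((l==i)&(g<105));print('dark',len(hm[0]))
v=cv2.fitLine(P.astype(np.float32),cv2.DIST_HUBER,0,.01,.01).ravel();u=v[:2]*(1 if v[1]>0 else -1)
t=(P-v[2:])@u;nn=(P-v[2:])@np.array([u[1],-u[0]])
print('yaw',np.degrees(np.arctan2(-u[0],u[1])),'len',t.max()-t.min(),'nose',v[2:]+u*t.max(),'end',v[2:]+u*t.min())
for k in np.arange(0,t.max()-t.min(),.01):
    q=nn[(t-t.min()>k)&(t-t.min()<k+.005)];print(round(k,3),q.min().round(4),q.max().round(4))
```

```text
handle [0.61183637 0.22196835 0.12      ]
phi -7.104036931670863
bar yaw -8.742304132417548 0.053609340838573924
rel (z .098) [ 0.03087473 -0.02216755  0.15985284]
[0.55233938 0.14099314 0.126     ]
(362, 238) [0.49769822 0.09970319 0.11      ]
(370, 250) [0.48265841 0.09157797 0.11      ]
(446, 252) [0.46932343 0.01016479 0.11      ]
(461, 253) [ 0.46583098 -0.00640172  0.11      ]
[ 235   96  128   52 1281]
dark 42
yaw 7.649195 len 0.182080179348692 nose [ 0.47071357 -0.18845089] end [ 0.49494979 -0.36891085]
0.0 -0.0128 0.0133
0.01 -0.0132 0.0137
0.02 -0.0127 0.0133
0.03 -0.0131 0.0137
0.04 -0.0126 0.0136
0.05 -0.0121 0.0128
0.06 -0.0052 0.0064
0.07 -0.0051 0.0064
0.08 -0.0051 0.0073
0.09 -0.005 0.0069
0.1 -0.005 0.0069
0.11 -0.0049 0.007
0.12 -0.0048 0.007
0.13 -0.0048 0.0066
0.14 -0.0043 0.0071
0.15 -0.0042 0.0071
0.16 -0.0037 0.0072
0.17 -0.0036 0.0064
0.18 -0.0006 0.0036
```

Request:
step_arm(commands=[0.01,-0.007,0.01,0,0,0.3,0.022,-0.016,0.03,0,0,0.8,0.031,-0.022,0.055,0,0,1.3,0.031,-0.022,0.08,0,0,1.3,0.031,-0.022,0.105,0,0,1.3,0.031,-0.022,0.125,0,0,1.3,0.031,-0.022,0.14,0,0,1.3,0.031,-0.022,0.15,0,0,1.3,0.031,-0.022,0.156,0,0,1.3,0.031,-0.022,0.158,0,0,1.3], jaw=55)

```text
t: 3.25
tcp_pos: [0.6096, 0.2141, 0.101]
tool_rot: [0.997, -0.073, -0.0, 0.0]
force: [-1.2, -0.2, -0.9]
finger_gap: 0.554
gripper_force: 0.0
```

Request:
step_arm(commands=[0,0,0,0,0,0,0,0,0,0,0,0,0,0,0,0,0,0,0,0,0,0,0,0,0,0,0,0,0,0,0,0,0,0,0,0,0,0,0,0,0,0,0,0,0,0,0,0,0,0,0,0,0,0,0,0,0,0,0,0], jaw=0, grip_force=40)

```text
t: 4.25
tcp_pos: [0.6112, 0.2235, 0.103]
tool_rot: [0.997, -0.074, 0.003, -0.007]
force: [1.2, 22.2, -2.4]
finger_gap: 0.153
gripper_force: 42.1
```

Request:
step_arm(commands=[0.001,-0.003,0,0,0,-2,0.002,-0.005,0,0,0,-8,0.002,-0.005,0,0,0,-16,0.002,-0.005,0,0,0,-24,0.002,-0.005,0,0,0,-32,0.002,-0.005,0,0,0,-40,0.002,-0.005,0,0,0,-48,0.002,-0.005,0,0,0,-56,0.002,-0.005,0,0,0,-64,0.002,-0.005,0,0,0,-72], grip_force=60)

```text
t: 5.25
tcp_pos: [0.6098, 0.2268, 0.1031]
tool_rot: [0.848, 0.53, 0.002, -0.005]
force: [-6.3, 19.3, 3.2]
finger_gap: 0.148
gripper_force: 63.9
```

Request:
step_arm(commands=[0,0,0,0,0,-8,0,0,0,0,0,-14,0,0,0,0,0,-18,0,0,0,0,0,-21,0,0,0,0,0,-22,0,0,0,0,0,-22,0,0,0,0,0,-20,0,0,0,0,0,-18,0,0,0,0,0,-18,0,0,0,0,0,-18])

```text
t: 6.25
tcp_pos: [0.6089, 0.2272, 0.103]
tool_rot: [0.757, 0.654, 0.003, -0.005]
force: [-8.3, 20.5, 3.3]
finger_gap: 0.143
gripper_force: 63.9
```

Request:
step_arm(commands=[0,0,0,0,0,0,0,0,0,0,0,0,0,0,0,0,0,0,0,0,0,0,0,0,0,0,-0.005,0,0,0,0,0,-0.02,0,0,0,0,0,-0.05,0,0,0,0,0,-0.09,0,0,0,0,0,-0.125,0,0,0,0,0,-0.15,0,0,0], jaw=60)

```text
t: 7.25
tcp_pos: [0.6133, 0.2192, 0.2558]
tool_rot: [0.757, 0.654, 0.002, 0.001]
force: [0.4, -0.1, 1.0]
finger_gap: 0.602
gripper_force: 0.0
```

Run:
```python
from h import *
d=snap('wrist','w3');s=d['s'];print(s['tcp_pos'],s['q'].round(2),s['force'],s['finger_gap'])
R=Ro.from_quat(s['tool_rot']).as_matrix();print('phi',np.degrees(np.arctan2(R[1,0],R[0,0])))
a,st,m=cent(d,(0,150,60),(8,255,255));print(a,st)
u=np.array([.47071357,-.18845089]);e=np.array([.49494979,-.36891085]);x=(u-e)/np.linalg.norm(u-e)
grip=e+x*.020;sh=e+x*.05;print('grip',grip,'sh',sh,'yaw',np.degrees(np.arctan2(-x[0],x[1])))
print('to above pin',torel([*grip,.14]))
```

```text
[0.6133003  0.2191602  0.25576839] [0.17 0.54 1.34 0.   1.26 0.32] [ 0.42630741 -0.0668807   0.97668733] 0.6022357615346526
phi 81.64637608459236
[251.76806358 168.52239884] [ 233  138   39   62 1384]
grip [ 0.49228764 -0.34908882] sh [ 0.48829442 -0.31935577] yaw 7.64919446563735
to above pin [-0.58105467 -0.04082361  0.11723518]
```

View pics/w3.png

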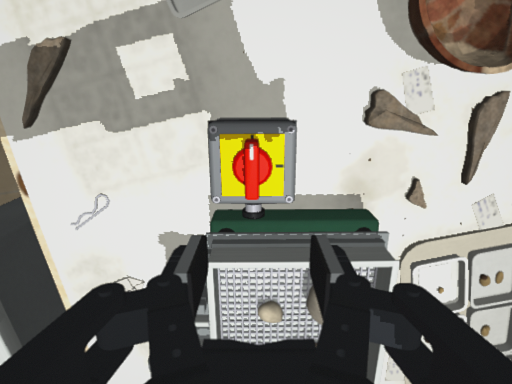

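The handle is OFF: its bar is along y at (252,168), with the white mark towards +y. Now to the pin.

Request:
step_arm(commands=[-0.02,-0.001,0,0,0,-1,-0.06,-0.004,0,0,0,-2,-0.108,-0.007,0,0,0,-4,-0.156,-0.011,0,0,0,-6,-0.204,-0.014,0,0,0,-8,-0.252,-0.018,0,0,0,-10,-0.3,-0.021,0,0,0,-12,-0.348,-0.025,0,0,0,-14,-0.396,-0.028,0,0,0,-15,-0.44,-0.031,0,0,0,-16], jaw=80)

```text
t: 8.3
tcp_pos: [0.517, -0.2141, 0.2523]
tool_rot: [0.658, 0.753, 0.0, 0.001]
force: [0.6, -0.1, -0.7]
finger_gap: 0.798
gripper_force: 0.0
```

Run:
```python
from h import *
s=manip.sense();print(s['tcp_pos'],torel([.4923,-.3491,.14]))
R=Ro.from_quat(s['tool_rot']).as_matrix();print('phi',np.degrees(np.arctan2(R[1,0],R[0,0])))
```

```text
[ 0.51698586 -0.2141018   0.25232606] [-0.13037141 -0.04258528  0.11243148]
phi 97.65612420576063
```

Request:
step_arm(commands=[-0.01,-0.003,0.008,0,0,0,-0.03,-0.01,0.024,0,0,0,-0.055,-0.018,0.046,0,0,0,-0.08,-0.026,0.068,0,0,0,-0.1,-0.033,0.086,0,0,0,-0.115,-0.038,0.1,0,0,0,-0.125,-0.041,0.108,0,0,0,-0.13,-0.0425,0.112,0,0,0,-0.13,-0.0425,0.112,0,0,0,-0.13,-0.0425,0.112,0,0,0])

```text
t: 9.3
tcp_pos: [0.4933, -0.3456, 0.14]
tool_rot: [0.658, 0.753, 0.0, 0.0]
force: [-0.2, -0.1, -0.4]
finger_gap: 0.797
gripper_force: 0.0
```

Run:
```python
from h import *
w=snap('wrist','w4');g=cv2.cvtColor(w['pixels'],cv2.COLOR_BGR2GRAY)
c0=proj(w,(.4923,-.3491,.012)).astype(int);print(w['s']['tcp_pos'],c0)
m=(g<165).astype(np.uint8);n,l,st,c=cv2.connectedComponentsWithStats(m);i=l[c0[1],c0[0]];print(st[i])
ys,xs=np.where(l==i)
def an(z,lo,hi):
    P=np.array([onz(w,(x,y),z)[:2] for x,y in zip(xs,ys)])
    v=cv2.fitLine(P.astype(np.float32),cv2.DIST_HUBER,0,.01,.01).ravel();u=v[:2]*(1 if v[1]>0 else -1)
    t=(P-v[2:])@u;nn=(P-v[2:])@np.array([u[1],-u[0]])
    print('yaw',np.degrees(np.arctan2(-u[0],u[1])),'len',t.max()-t.min(),'nose',v[2:]+u*t.max(),'end',v[2:]+u*t.min())
    for k in np.arange(0,t.max()-t.min(),.015):
        q=nn[(t-t.min()>k)&(t-t.min()<k+.005)];c=(q.min()+q.max())/2;print(round(k,3),np.ptp(q).round(4),(v[2:]+u*(t.min()+k)+c*np.array([u[1],-u[0]])).round(4))
an(.006,0,1)
```

```text
[ 0.49333177 -0.34564154  0.13996982] [256 184]
[  124     0   205   204 22072]
yaw 64.656845 len 0.19816176991818174 nose [ 0.365742   -0.21670085] end [ 0.54483277 -0.30152176]
0.0 0.0135 [ 0.5465 -0.2981]
0.015 0.1166 [ 0.5201 -0.3188]
0.03 0.0989 [ 0.5033 -0.3192]
0.045 0.1257 [ 0.5055 -0.2794]
0.06 0.1185 [ 0.497  -0.2624]
0.075 0.1427 [ 0.4811 -0.2608]
0.09 0.1325 [ 0.4663 -0.2571]
0.105 0.1314 [ 0.4489 -0.2588]
0.12 0.1085 [ 0.436 -0.251]
0.135 0.0527 [ 0.422  -0.2455]
0.15 0.0278 [ 0.4074 -0.2412]
0.165 0.0288 [ 0.3971 -0.228 ]
0.18 0.0195 [ 0.3845 -0.2195]
0.195 0.0035 [ 0.3704 -0.2143]
```

View pics/w4.png

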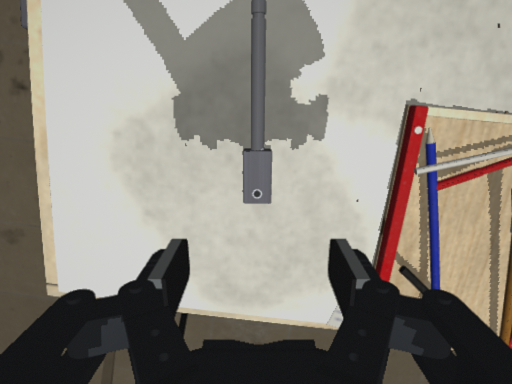

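The view shows the head spanning (243..271, 149..203), with the shaft straight up to the nose groove at (259,10). It is nearly aligned with the tool.

Run:
```python
from h import *
w=load('w4');s=onz(w,(257.5,149),.012);e=onz(w,(257.2,203.5),.012);n=onz(w,(259,8),.010)
print(s,e,n,np.linalg.norm(s-e));d=n-e;print('yaw',np.degrees(np.arctan2(-d[0],d[1])))
l=onz(w,(243,195),.012);r=onz(w,(271.5,195),.012);print('w',np.linalg.norm(l-r),(l+r)/2)
g=s+(e-s)/np.linalg.norm(e-s)*.03;print('grip',g,'rel',torel([g[0],g[1],.004]))
```

```text
[ 0.48904763 -0.3170304   0.012     ] [ 0.49550547 -0.36712819  0.012     ] [ 0.47534472 -0.20639732  0.01      ] 0.05051229583477408
yaw 7.149372467683034
w 0.026020025922510456 [ 0.49445527 -0.35895866  0.012     ]
grip [ 0.49288304 -0.34678422  0.012     ] rel [-0.0010226  -0.00076843  0.13610253]
```

Request:
step_arm(commands=[0,0,0.01,0,0,0.2,-0.001,-0.001,0.03,0,0,0.5,-0.001,-0.001,0.055,0,0,0.5,-0.001,-0.001,0.08,0,0,0.5,-0.001,-0.001,0.1,0,0,0.5,-0.001,-0.001,0.117,0,0,0.5,-0.001,-0.001,0.128,0,0,0.5,-0.001,-0.001,0.134,0,0,0.5,-0.001,-0.001,0.137,0,0,0.5,-0.001,-0.001,0.138,0,0,0.5], jaw=60)

```text
t: 10.35
tcp_pos: [0.4923, -0.3474, 0.0015]
tool_rot: [0.661, 0.75, -0.0, 0.0]
force: [0.4, -0.1, -0.2]
finger_gap: 0.6
gripper_force: 0.0
```

Request:
step_arm(commands=[0,0,0,0,0,0,0,0,0,0,0,0,0,0,0,0,0,0,0,0,0,0,0,0,0,0,0,0,0,0,0,0,0,0,0,0,0,0,0,0,0,0,0,0,0,0,0,0,0,0,0,0,0,0,0,0,0,0,0,0], jaw=0, grip_force=80)

```text
t: 11.35
tcp_pos: [0.4924, -0.3477, 0.0024]
tool_rot: [0.661, 0.75, -0.0, 0.001]
force: [-0.2, 1.3, 7.2]
finger_gap: 0.277
gripper_force: 79.5
```

Request:
step_arm(commands=[0,0,-0.005,0,0,0,0,0,-0.02,0,0,0,0,0,-0.045,0,0,0,0,0,-0.075,0,0,0,0.01,-0.001,-0.105,0,0,0,0.03,-0.003,-0.135,0,0,1,0.055,-0.006,-0.165,0,0,2,0.085,-0.009,-0.195,0,0,3,0.115,-0.013,-0.225,0,0,4,0.15,-0.016,-0.25,0,0,5], grip_force=100)

```text
t: 12.35
tcp_pos: [0.4571, -0.1998, 0.2535]
tool_rot: [0.694, 0.72, 0.0, 0.001]
force: [0.8, -0.4, -2.8]
finger_gap: 0.264
gripper_force: 98.4
```

Request:
step_arm(commands=[0.034,-0.007,-0.01,0,0,1,0.068,-0.014,-0.018,0,0,2.5,0.102,-0.021,-0.026,0,0,4,0.136,-0.029,-0.034,0,0,5.5,0.168,-0.035,-0.041,0,0,7,0.197,-0.041,-0.046,0,0,8.5,0.22,-0.045,-0.048,0,0,9.7,0.231,-0.047,-0.049,0,0,10.4,0.234,-0.048,-0.05,0,0,10.6,0.234,-0.048,-0.05,0,0,10.6])

```text
t: 13.35
tcp_pos: [0.4002, 0.0317, 0.3017]
tool_rot: [0.757, 0.654, 0.0, 0.0]
force: [-0.4, -0.3, -2.9]
finger_gap: 0.271
gripper_force: 98.5
```

Run:
```python
from h import *
d=snap('wrist','w5');s=d['s'];print(s['tcp_pos'],s['q'].round(2),s['force'],s['finger_gap'],s['gripper_force'])
R=Ro.from_quat(s['tool_rot']).as_matrix();print('phi',np.degrees(np.arctan2(R[1,0],R[0,0])))
print(proj(d,(.47,-.002,.11)),proj(d,(.484,.097,.11)))
```

```text
[0.4001773  0.03174667 0.30173586] [-0.2   0.12  1.86 -0.    1.16 -0.05] [-0.41889719 -0.29430449 -2.93835994] 0.27081424605393695 98.48118782043457
phi 81.63568409217143
[324.03456114 185.67478349] [329.27433857  92.61800595]
```

View pics/w5.png

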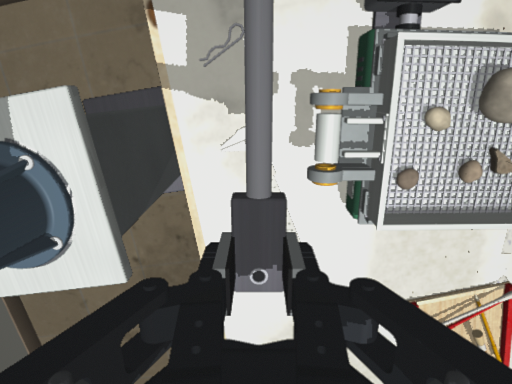

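The held pin runs straight up the image at column 258-259, with the shoulder at (259,195). The near bush is at about (324,175) and the far bush at about (329,98). I'll crop this for accuracy.

Run:
```python
from h import *
d=load('w5');p=d['pixels'][70:220,235:395];cv2.imwrite('pics/c2.png',cv2.resize(p,None,fx=4,fy=4,interpolation=cv2.INTER_CUBIC))
h=cv2.cvtColor(d['pixels'],cv2.COLOR_BGR2HSV);m=cv2.inRange(h,np.array([12,110,60]),np.array([28,255,255]))
n,l,st,c=cv2.connectedComponentsWithStats(m)
for i in range(1,n):
    if 300<c[i][0]<350 and st[i,4]>8: print(st[i],c[i])
```

```text
[320  89  21   3  59] [330.57627119  90.06779661]
[316 105  27   5  97] [329.31958763 107.10309278]
[315 164  21   7 121] [325.36363636 166.89256198]
[314 182  23   4  49] [324.93877551 183.63265306]
```

View pics/c2.png

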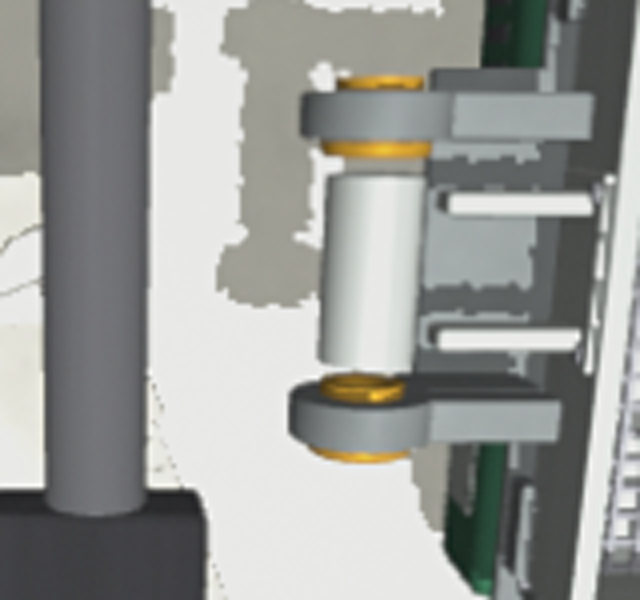

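The crop gives the near bush outer rim centre at crop (360,445), the far outer face at (380,84), and shaft edges 41..150 at row 0 and 47..146 at row 480.

Run:
```python
from h import *
d=load('w5');s=d['s'];R=Ro.from_quat(s['tool_rot']).as_matrix();T=lambda X:R.T@(np.array(X)-s['tcp_pos'])
o=np.array([235,70])
pts={k:onz(d,np.array(v)/4+o-.4,.11) for k,v in dict(farout=(380,84),farin=(376,146),eyeF=(376,178),eyeN=(367,358),nin=(362,388),nout=(360,445)).items()}
for k,v in pts.items(): print(k,v.round(4))
X=np.array(list(pts.values()));v=cv2.fitLine(X[:,:2].astype(np.float32),cv2.DIST_L2,0,.01,.01).ravel();u=v[:2]*np.sign(v[1]);print('yaw',np.degrees(np.arctan2(-u[0],u[1])),v)
print('line x at near y',v[2]+u[0]/u[1]*(pts['nout'][1]-v[3]), 'len',np.linalg.norm(pts['farout']-pts['nout']))
z=s['tcp_pos'][2]+.004
for y,l,r in [(0,41,150),(240,44,147.5),(480,47,146)]:
    a=onz(d,np.array([l,y])/4+o-.4,z);b=onz(d,np.array([r,y])/4+o-.4,z);print('shaft tool xyz',T((a+b)/2).round(4),'w',np.linalg.norm(a-b).round(4))
print('shoulder',T(onz(d,(259,194),z+.006)),T(onz(d,(259,197),z)))
w=load('w4');print
# w1 second view of near bush + w2
for n,p in [('w2',(370,250)),('w2',(446,252))]: print(n,onz(load(n),p,.11))
```

```text
farout [0.4845 0.0989 0.11  ]
farin [0.4822 0.0836 0.11  ]
eyeF [0.4815 0.0755 0.11  ]
eyeN [0.4751 0.0279 0.11  ]
nin [0.473  0.0197 0.11  ]
nout [0.4711 0.0035 0.11  ]
yaw -7.987821 [0.13896261 0.9902976  0.47788557 0.05151075]
line x at near y 0.47115004825761625 len 0.09637340299298758
shaft tool xyz [ 0.085   0.0004 -0.004 ] w 0.0113
shaft tool xyz [ 0.0602  0.0005 -0.004 ] w 0.0113
shaft tool xyz [ 0.0327  0.0006 -0.004 ] w 0.0115
shoulder [ 0.03252581  0.00068274 -0.01001106] [ 0.02910575  0.00069283 -0.00400984]
w2 [0.48265841 0.09157797 0.11      ]
w2 [0.46932343 0.01016479 0.11      ]
```

Request:
step_arm(commands=[-0.012,0.004,0,0,0,0,-0.037,0.013,0,0,0,0,-0.067,0.024,0,0,0,0,-0.097,0.035,0,0,0,0,-0.127,0.046,0.005,0,0,-0.1,-0.155,0.056,0.015,0,0,-0.2,-0.178,0.065,0.03,0,0,-0.3,-0.194,0.071,0.05,0,0,-0.4,-0.202,0.074,0.075,0,0,-0.4,-0.2045,0.075,0.1,0,0,-0.4])

```text
t: 14.4
tcp_pos: [0.4453, -0.1846, 0.2005]
tool_rot: [0.756, 0.655, 0.0, 0.001]
force: [-0.1, -0.8, -3.0]
finger_gap: 0.262
gripper_force: 98.4
```

Request:
step_arm(commands=[0,0,0.02,0,0,0,0,0,0.04,0,0,0,0,0,0.06,0,0,0,0,0,0.076,0,0,0,0,0,0.087,0,0,0,0,0,0.093,0,0,0,0,0,0.096,0,0,0,0,0,0.096,0,0,0,0,0,0.096,0,0,0,0,0,0.096,0,0,0])

```text
t: 15.4
tcp_pos: [0.4452, -0.182, 0.1059]
tool_rot: [0.755, 0.656, 0.0, 0.001]
force: [-0.4, -0.9, -1.6]
finger_gap: 0.265
gripper_force: 98.5
```

Run:
```python
from h import *
d=snap('wrist','w6');s=d['s'];print(s['tcp_pos'],s['force'],s['ft_torque'],s['gripper_force'])
R=Ro.from_quat(s['tool_rot']).as_matrix();print('phi',np.degrees(np.arctan2(R[1,0],R[0,0])),R[:,2])
print(torel([.4447,-.1815,.106]))
print('nose px exp',proj(d,s['tcp_pos']+R@[.16,.0005,-.004]))
t=snap('scene','s2');n=s['tcp_pos']+R@[.16,.0005,-.004];print(n,proj(t,n),proj(t,(.4709,.0017,.11)))
a=proj(t,(.46,-.04,.11)).astype(int);p=t['pixels'][a[1]-45:a[1]+45,a[0]-60:a[0]+60];print(a)
cv2.imwrite('pics/c3.png',cv2.resize(p,None,fx=6,fy=6,interpolation=cv2.INTER_CUBIC))
```

```text
[ 0.44524218 -0.18199644  0.10594478] [-0.42785797 -0.90394366 -1.62340938] [-0.0280487  -0.02401656 -0.03702809] 98.45189094543457
phi 81.97921288274745 [ 1.25406278e-03 -9.08636781e-04 -9.99998801e-01]
[ 0.00035649 -0.00051563 -0.00011325]
nose px exp [ 258.67427519 -145.34141809]
[ 0.46805745 -0.02362781  0.10982949] [237.11532467 195.08493402] [243.83986223 191.2487574 ]
[231 196]
```

View pics/c3.png

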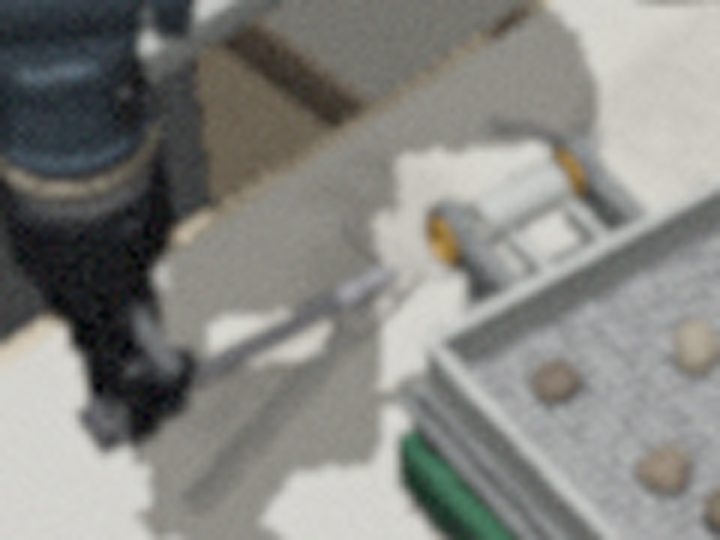

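The scene crop shows the nose at crop (393,275), or px (236.5,196.8), and the bush mouth at (442,240), or px (244.7,191). The pin line looks about 2 px low at the bush, so the nose may be sagging. I'll quantify it.

Run:
```python
from h import *
t=load('s2');s=t['s'];R=Ro.from_quat(s['tool_rot']).as_matrix();o=np.array([171,151])
def plane(uv,p0,n):
    c,v=ray(t,uv);return c+v*(n@(p0-c))/(n@v)
ny=R[:,1];p0=s['tcp_pos']+R@[0,.0005,0]
for n,uv in [('nose',(393,275)),('mid',(300,319)),('near shoulder',(205,362))]:
    X=plane(np.array(uv)/6+o-.42,p0,ny);print(n,(R.T@(X-s['tcp_pos'])).round(4))
u=np.array([.139,.9903,0]);nb=np.array([.9903,-.139,0]);b0=np.array([.4709,.0017,.11])
for n,uv in [('near',(442,240)),('far',(572,172))]:
    X=plane(np.array(uv)/6+o-.42,b0,nb);print(n,X.round(4),'exp px',(proj(t,b0)-o+.42)*6)
# centreline of shaft by intensity
g=cv2.cvtColor(t['pixels'],cv2.COLOR_BGR2GRAY)
for x in range(206,240,3): print(x,g[190:218,x])
```

```text
nose [ 0.156   0.0005 -0.0005]
mid [ 0.1002  0.0005 -0.0046]
near shoulder [ 0.0454  0.0005 -0.0099]
near [0.4711 0.0033 0.112 ] exp px [439.55917339 244.01254438]
far [0.4827 0.0856 0.111 ] exp px [439.55917339 244.01254438]
206 [140 142 143 140 144 142 139 142 139 143 142 142 140 147 169 195 206 204
 199 176 142 112 107 107 115 124 133 131]
209 [140 140 141 142 139 142 139 142 138 143 144 139 147 175 205 211 211 198
 169 122 114 100  98 114 124 129 130 128]
212 [138 140 139 139 140 140 142 140 140 138 141 138 146 176 204 207 189 147
 112 108 126 139 134 131 126 128 130 131]
215 [141 139 140 138 139 139 140 140 145 141 138 138 145 171 184 166 127 107
 114 149 170 157 136 132 129 134 128 126]
218 [139 143 140 139 139 138 139 139 137 138 137 139 158 167 144 111 105 130
 175 197 187 157 129 123 116 120 112 120]
221 [141 136 140 138 133 138 136 136 141 132 129 119 115 109 108 119 158 190
 203 201 180 140 116 116 119 121 119 126]
224 [137 135 130 131 129 128 128 128 130 122 112 110 103 115 141 174 192 184
 173 155 130 116 121 123 122 131 133 141]
227 [131 131 127 129 127 128 127 129 135 140 134 117 103 112 114 110 114 118
 120 124 127 133 136 141 141 143 141 140]
230 [120 118 115 122 127 127 128 141 157 152 139 114 109 123 125 128 119 115
 124 132 138 141 142 140 145 141 142 143]
233 [161 157 151 135 124 140 158 160 136 122 124 145 148 144 136 128 136 141
 144 144 148 146 148 150 154 160 146 140]
236 [197 192 192 191 189 173 159 150 154 155 158 168 170 184 202 210 212 212
 211 213 212 211 211 208 200 183 158 147]
239 [197 196 194 189 188 185 187 178 173 169 185 203 210 213 211 211 210 209
 212 211 212 210 201 176 149 140 132 134]
```

Run:
```python
from h import *
for f in ['w5','w6']:
    d=load(f);s=d['s'];R=Ro.from_quat(s['tool_rot']).as_matrix();g=cv2.GaussianBlur(cv2.cvtColor(d['pixels'],cv2.COLOR_BGR2GRAY),(1,5),0).astype(float)
    out=[]
    for r in range(4,188,4):
        G=np.diff(g[r]);
        def sub(a,b):
            w=np.abs(G[a:b]);k=w.argmax();q=slice(max(k-2,0),k+3);return a+.5+(np.arange(a,b)[q]-a)@w[q]/w[q].sum()
        l=sub(236,254);rr=sub(264,282)
        # depth where the separation of rays corresponds to 12mm: solve on tool plane z
        f2=lambda z:np.linalg.norm(onz(d,(l,r),s['tcp_pos'][2]-z)-onz(d,(rr,r),s['tcp_pos'][2]-z))
        w0=f2(-.004);w1=f2(.006);z=-.004+(.012-w0)/(w1-w0)*.01
        X=R.T@(onz(d,((l+rr)/2,r),s['tcp_pos'][2]-z)-s['tcp_pos']);out.append(X)
    O=np.array(out);m=np.median(O[:,2]);k=np.ones(len(O),bool)
    for _ in range(4):
        c=np.polyfit(O[k,0],O[k,2],1);e=O[:,2]-np.polyval(c,O[:,0]);k=np.abs(e)<2*e[k].std()+1e-6
    print(f,'slope deg',np.degrees(np.arctan(c[0])),'z at 0.03',np.polyval(c,.03),'at .16',np.polyval(c,.16),'res',e[k].std(),k.sum(),len(k),'y slope',np.polyfit(O[k,0],O[k,1],1))
t=load('s2');s=t['s'];R=Ro.from_quat(s['tool_rot']).as_matrix()
for z in [(-.004,-.004),(-.004,.002)]:
    a=proj(t,s['tcp_pos']+R@[.03,.0005,z[0]]);b=proj(t,s['tcp_pos']+R@[.16,.0005,z[1]]);print(a,b,(b-a)[1]/(b-a)[0])
```

```text
w5 slope deg -0.3554479926276215 z at 0.03 3.539907255160939e-05 at .16 -0.0007710971866684358 res 0.0008929350383994881 41 46 y slope [-0.00123561  0.00047515]
w6 slope deg -0.3827039807101184 z at 0.03 -0.0009239594329719149 at .16 -0.0017923001347822155 res 0.001276711619474541 42 46 y slope [-0.00010797  0.00036793]
[200.43879446 214.6149055 ] [237.11550196 195.06864281] -0.5329339523443943
[200.43879446 214.6149055 ] [237.19125711 196.39783919] -0.495669269507167
```

The wrist-image shaft edges show no sag (-0.4°), so the pin is just 2-3 mm low. I'll raise it 2 mm and start the insertion gently.

Request:
step_arm(commands=[0.003,0,-0.001,0,0,0,0.008,-0.0005,-0.002,0,0,0,0.013,-0.0005,-0.002,0,0,0,0.018,-0.0005,-0.002,0,0,0,0.022,-0.0005,-0.002,0,0,0,0.026,-0.0005,-0.002,0,0,0,0.03,-0.0005,-0.002,0,0,0,0.034,-0.0005,-0.002,0,0,0,0.037,-0.0005,-0.002,0,0,0,0.038,-0.0005,-0.002,0,0,0])

```text
t: 16.5
tcp_pos: [0.4496, -0.1437, 0.1073]
tool_rot: [0.755, 0.656, -0.0, -0.0]
force: [-0.2, 0.1, -2.1]
finger_gap: 0.271
gripper_force: 98.5
```

Run:
```python
from h import *
s=manip.sense();R=Ro.from_quat(s['tool_rot']).as_matrix();print(s['tcp_pos'],'tool F',(R.T@s['force']).round(2),'T',(R.T@s['ft_torque']).round(2))
```

```text
[ 0.44959883 -0.14366205  0.10729661] tool F [ 0.1  -0.24  2.12] T [ 0.05 -0.06 -0.03]
```

Request:
step_arm(commands=[0.003,0,0,0,0,0,0.006,0,0,0,0,0,0.009,0,0,0,0,0,0.012,0,0,0,0,0,0.015,0,0,0,0,0,0.018,0,0,0,0,0,0.021,0,0,0,0,0,0.024,0,0,0,0,0,0.025,0,0,0,0,0,0.025,0,0,0,0,0])

```text
t: 17.5
tcp_pos: [0.4531, -0.1191, 0.1073]
tool_rot: [0.755, 0.656, -0.0, -0.0]
force: [0.1, -0.0, -2.2]
finger_gap: 0.268
gripper_force: 98.5
```

Run:
```python
from h import *
s=manip.sense();R=Ro.from_quat(s['tool_rot']).as_matrix();print(s['tcp_pos'],'tool F',(R.T@s['force']).round(2),'T',(R.T@s['ft_torque']).round(2))
```

```text
[ 0.45312508 -0.11909506  0.10732131] tool F [-0.01  0.1   2.16] T [-0.01 -0.08  0.02]
```

Request:
step_arm(commands=[0.004,0,0,0,0,0,0.009,0,0,0,0,0,0.014,0,0,0,0,0,0.019,0,0,0,0,0,0.024,0,0,0,0,0,0.029,0,0,0,0,0,0.034,0,0,0,0,0,0.038,0,0,0,0,0,0.04,0,0,0,0,0,0.04,0,0,0,0,0])

```text
t: 18.5
tcp_pos: [0.4587, -0.0794, 0.1073]
tool_rot: [0.755, 0.656, -0.0, -0.0]
force: [-0.5, 0.7, -2.5]
finger_gap: 0.27
gripper_force: 98.5
```

Run:
```python
from h import *
s=manip.sense();R=Ro.from_quat(s['tool_rot']).as_matrix();print(s['tcp_pos'],'tool F',(R.T@s['force']).round(2),'T',(R.T@s['ft_torque']).round(2))
```

```text
[ 0.4586871  -0.07938473  0.10730821] tool F [ 0.6  -0.62  2.49] T [ 0.03 -0.09  0.01]
```

Request:
step_arm(commands=[0.003,0,0,0,0,0,0.006,0,0,0,0,0,0.01,0,0,0,0,0,0.014,0,0,0,0,0,0.018,0,0,0,0,0,0.022,0,0,0,0,0,0.026,0,0,0,0,0,0.029,0,0,0,0,0,0.03,0,0,0,0,0,0.03,0,0,0,0,0])

```text
t: 19.5
tcp_pos: [0.4629, -0.0498, 0.1073]
tool_rot: [0.755, 0.656, -0.0, -0.0]
force: [0.0, -1.0, -2.1]
finger_gap: 0.273
gripper_force: 98.5
```

Run:
```python
from h import *
s=manip.sense();R=Ro.from_quat(s['tool_rot']).as_matrix();print(s['tcp_pos'],'tool F',(R.T@s['force']).round(2),'T',(R.T@s['ft_torque']).round(2))
```

```text
[ 0.46290067 -0.0498098   0.10731205] tool F [-0.95  0.14  2.11] T [ 0.01 -0.05 -0.04]
```

Request:
step_arm(commands=[0.003,0,0,0,0,0,0.006,0,0,0,0,0,0.009,0,0,0,0,0,0.011,0,0,0,0,0,0.013,0,0,0,0,0,0.015,0,0,0,0,0,0.016,0,0,0,0,0,0.017,0,0,0,0,0,0.018,0,0,0,0,0,0.018,0,0,0,0,0])

```text
t: 20.5
tcp_pos: [0.4654, -0.0321, 0.1073]
tool_rot: [0.755, 0.656, -0.0, -0.0]
force: [-0.1, 0.2, -2.1]
finger_gap: 0.266
gripper_force: 98.5
```

Request:
step_arm(commands=[0.0005,0,0,0,0,0,0.001,0,0,0,0,0,0.0015,0,0,0,0,0,0.002,0,0,0,0,0,0.0025,0,0,0,0,0,0.003,0,0,0,0,0,0.0035,0,0,0,0,0,0.004,0,0,0,0,0,0.004,0,0,0,0,0,0.004,0,0,0,0,0])

```text
t: 21.5
tcp_pos: [0.466, -0.0282, 0.1073]
tool_rot: [0.755, 0.656, 0.0, 0.0]
force: [0.5, 0.6, -1.6]
finger_gap: 0.268
gripper_force: 98.5
```

No contact yet, so I'll creep on.

Request:
step_arm(commands=[0.0005,0,0,0,0,0,0.001,0,0,0,0,0,0.0015,0,0,0,0,0,0.002,0,0,0,0,0,0.0025,0,0,0,0,0,0.003,0,0,0,0,0,0.003,0,0,0,0,0,0.003,0,0,0,0,0,0.003,0,0,0,0,0,0.003,0,0,0,0,0])

```text
t: 22.5
tcp_pos: [0.4663, -0.0271, 0.1074]
tool_rot: [0.754, 0.657, -0.001, 0.001]
force: [-2.9, -9.4, -1.9]
finger_gap: 0.265
gripper_force: 98.5
```

Run:
```python
from h import *
a=load('s2')['pixels'].astype(int);d=snap('scene','s3');b=d['pixels'].astype(int)
R=Ro.from_quat(d['s']['tool_rot']).as_matrix()
D=np.abs(a-b).sum(2)
for f in (.10,.105,.115,.125,.13,.14):
    p=proj(d,np.array([.4709,.0017,.11])+f*np.array([.139,.9903,0]));u,v=p.round().astype(int);print(f,p.round(1),D[v-2:v+3,u-1:u+2].max(1))
m=D[178:215,270:330];print('tray change',np.median(m),np.percentile(m,95))
s=manip.sense();print(s['force'],s['qd'].max(),s['t'])
```

```text
0.1 [269.8 177.4] [110 132 117 120 124]
0.105 [271.  176.7] [139 167 172 113  77]
0.115 [273.5 175.4] [ 61 108 150 192 171]
0.125 [276.  174.1] [ 23  76 120 150 146]
0.13 [277.3 173.4] [  4  23  76 120 119]
0.14 [279.7 172.1] [ 1  5  7  7 15]
tray change 5.0 16.0
[-3.03562972 -9.06587131 -0.51223556] 0.0012106263819805557 22.55
```

```bash
python3 -c "
from station import manip
print(manip.sign_off())"
```

```text
the job is handed in; nothing more can be done
None
```

The isolator is OFF and the pin is through both bushes: its head presses on the right-hand bush with about 9 N, its nose is out on the left, and it is held still at about 98 N. The tray hasn't visibly moved; the job is handed in at 22.6 s, but I was given no verdict.

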